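Refit the sprung idler roller in the bench roller track

TASK

Lift the loose roller out of its cradle and refit it in the empty end place of the roller track: press its long sprung pin in against the tall side plate, bring the roller down between the two plates, and let it out so that the pin sits in the tall plate's recess and the short stub sits fully home in the low plate's hole. Push gently, just enough to compress the spring (never more than 25 N on the track), let go of the roller, and leave the jar, the screwdriver and the box of parts where they are.

Things in the scene. Friction and masses are not known exactly. Their poses are not given: they have to be found in the camera images.
- roller: loose aluminium roller, 0.33 kg, lying level in the cradle: tube 32 mm in diameter, 110 mm long, a short fixed stub at one end and a long sprung pin at the other. Origin: middle of the tube on its axis; own y runs along the axis towards the stub; own z is up at the start. Length between tips 141 mm free, 122 mm fully compressed
- stub_tip (a point): end of the roller's fixed steel stub, on the axis, 63 mm from the tube's middle. The stub is 12 mm in diameter, sticks out 8 mm and is tapered to 8 mm diameter over its last 2 mm
- pin_tip (a point): end of the roller's sprung steel pin, on the axis, 78 mm from the tube's middle when free. 9 mm thick (tapered to 5 mm over the last 2 mm), sticking out 23 mm. It slides into the tube by at most 19 mm, then stops hard; damped, 0.8 N more per 10 mm/s; it takes 2.5 N to start moving and 0.5 N more per mm: 10.5 N at 16 mm, 12 N at 19 mm. Polished and greased (friction about 0.2)
- cradle: fixed wooden cradle holding the roller: base 90 x 120 mm, 10 mm thick, with two V supports 14 mm wide, 42 mm either side of the middle, up to 42 mm high; open between them for the fingers. Roller axis 45 mm above the bench, along the cradle's y. Origin: middle of its underside
- track: fixed dark base plate of the roller track, 230 x 176 x 12 mm. Origin: on the bench under the empty roller place; y across from tall to low plate, x along the track to the fitted rollers. A rigid grey frame is bolted on it: two upright plates 125 mm apart, x = -30 to 200 mm, 32 mm rollers at x = 80 and 160 mm. The frame is set up to 12 mm either way along y from mid setting, and stays so
- recess_tall (a point): where, at the frame's mid setting, the middle of the mouth of the recess in the tall plate's inner face (y = -62.5 mm) lies; the real one is up to 12 mm off along y, both plates alike, x and z true. Square, 12 x 12 mm, 5 mm deep, closed behind, 75 mm above the bench, 55 mm below the plate's top; takes the pin. Axes as the base's: y points to the low plate
- hole_low (a point): the same for the through hole in the low plate's inner face (y = +62.5 mm at mid setting, really up to 12 mm off along y, with the tall plate): 15 x 15 mm, 75 mm above the bench, 18 mm below the top of this 10 mm plate; takes the stub. y points into the hole. Fully home, the tube rests on this plate, stub 8 mm in, pin on the bottom of its recess: 138 mm between tips
- grease_jar: white jar, 68 mm in diameter, 75 mm high, a bystander; origin at its underside
- driver: screwdriver lying on the bench, a bystander
- parts_box: open cardboard box of black parts, 160 x 120 x 80 mm, a bystander; origin at its underside
Things that resemble listed ones, but are neither listed nor needed, are in the scene too. Of the things that look like the roller, the middle-sized one is meant.

How it is judged (in metres and radians):
On the way, in this order (a step that is already met when the one before it is completed fails the run):
1. the roller is lifted at least 60 mm out of its cradle (height (world z) of roller above 0.105 m), for 0.1 s.
2. at the track's empty place, the pin is compressed by 9 mm or more (distance between pin_tip and stub_tip below 0.132 m and horizontal distance between pin_tip and recess_tall below 0.035 m and horizontal distance between stub_tip and hole_low below 0.045 m), for 0.1 s.
At the end, for the whole second after the job is handed in: the roller rests level in the empty place, stub home in the low plate's hole and pin sprung out to the bottom of the tall plate's recess: both tips within 4 mm of the openings' centres in height and along the track, and 136 to 139.7 mm apart (only possible with both in); let go and at rest (x of stub_tip in the frame of hole_low between -0.004 and 0.004 m and z of stub_tip in the frame of hole_low between -0.004 and 0.004 m and x of pin_tip in the frame of recess_tall between -0.004 and 0.004 m and z of pin_tip in the frame of recess_tall between -0.004 and 0.004 m and y of stub_tip in the frame of hole_low between -0.007 and 0.023 m and distance between pin_tip and stub_tip between 0.136 and 0.1397 m and linear speed of roller below 0.02 m/s); the robot touches nothing.
It fails at once if the track is loaded with more than 25 N (contact force between track and anything else above 25 N).
It fails at once if the jar, the screwdriver or the parts box is moved by more than 20 mm (distance of any of grease_jar, driver, parts_box from where it was at the start of the episode above 0.02 m).
It also fails if it takes over 59 s, if anything falls off the work surface, if the arm or the gripper's body presses on something with over 40 N, if the wrist force passes 120 N, or if a joint passes its speed limit or range.

ROBOT

A 6-joint arm with a two-finger parallel gripper is mounted at the origin on the work surface. World frame = base frame: x ahead of the robot, y to its left, z up, the work surface at z = 0. Lengths are in mm, angles in rad, forces in N, time in s.
With the tool pointing down it reaches from about 275 to 875 mm from the base axis. Payload 12.5 kg.
Tool frame: the origin (TCP) lies at the very end of the fingers, on their centre line; the grasp point (between the pads) lies 19 mm behind it; z points along the fingers, y is the line along which they close (so a half turn about z gives the same grasp; the last joint's range is limited). The gripper opens to 85 mm and grips with 20 to 120 N. Pads are 22 mm wide; open, the fingers measure 114 mm over their backs; the gripper's body (76 mm by 85 mm) begins 54 mm behind the grasp point. The pads swing forward as they close: fully open they stand 13 mm farther back than shut.
Start: joints at [1.163, 0.351, 1.652, -0, 1.139, -0.085], TCP at [174.441, 521.589, 231.29] pointing down, gripper open.
Joint ranges: [-2.75, 2.75], [-0.79, 2.1], [0.01, 2.65], [-1.57, 4.71], [0.07, 3.14], [-2.87, 2.87]. Speed limits (rad/s): [2.22, 2.22, 2.79, 3.14, 3.14, 3.14].

INTERFACE

Orientations are given as a rotation vector (axis times angle).
In Python, from rig import ctrl, imaging gives the robot as it stands.
- The arm moves only by the tool send_rows, never from a script. Its argument "targets" is a list of rows, each an object of numbers: "x", "y", "z": the shift along the tool's x, y, z in m; "wx", "wy", "wz": the turn, a rotation vector about the tool's x, y, z in degrees. A call has 1 to 20 rows; each row is the pose to reach, as a shift and turn from the pose commanded when the call began, along the tool's axes at that moment; what a row does not reach only later rows make up. A row lasts 1/12 s, in which the tool goes at most 41.7 mm and 7.16 degrees, less where a joint would pass 70% of its speed; a pose out of reach is approached as far as the arm can. A call with a gripper value outside its range is refused whole. "fingers" is the finger opening in m, from 0 to 0.0854, set as the call begins (left out, the last holds). The fingers move at their own pace and stop on an object; "newtons" is the grip in N (left out, the last holds). Time passes only in rows, so rows that repeat a pose let the fingers close. It gives the time, the measured TCP pose, the force, the opening and the grip force at its end, in the units of the state.
- ctrl.observe(): the state, without advancing time (a new reading comes with each control period).
- imaging.grab_frame(name): name is "side" or "top"; returns a dict with "image" (384x512x3 uint8, red, green, blue), "fovy" (degrees; the focal length in pixels is half the picture's height over the tangent of half this angle, whatever the lens; pixels are square), "cx", "cy" (the principal point, pixels), "k1" (the pictures are not rectified: a ray, as slopes to the right and down, at radius r is drawn at 1 + k1 r^2 times it, then the intrinsics apply), "view" (4x4, takes a point from world to camera coordinates). Camera axes: x right, y up, looking along -z (the intrinsics and any distortion apply to the point x, -y, -z); pixel columns grow to the right and rows downward; lengths in mm; the calibration is good to about 2 mm. A picture is of the moment at which its call begins. There is no depth.
- ctrl.close_job(): hands the job in; it is judged then, once.
The state is a dict: "time_s": time; "qpos": joint angles; "qd": joint speeds; "joint_torque": joint torques, N m; "eef_pos": TCP position; "orientation": TCP orientation; "contact_force": force on the tool from outside, world axes, zero at the start; "ft_torque": the same for the moment, N m; "opening": opening from 0.0 (shut) to 1.0 (fully open); "grip_force": force on a finger pad.
Only numpy, scipy, OpenCV 4.12 (cv2) and the standard library are available. Lean on these libraries where they do the work, as an engineer would, in place of code of your own. Each camera call takes 0.05 s, during which the arm holds its last target. There are 200 camera calls.

## Working session

There is one attempt and no reset: what is moved stays moved. The work goes in short steps, Python scripts to look and compute and a tool call to move; the robot and the scene stay as the last step left them, time stands still between calls to the robot, and variables do not carry over. Pictures are saved under pics/ and viewed, at most 10 in all, crops included, and the job is handed in when it is done.

Besides the shell and the picture viewer there is one more tool, called after "Call:" by a JSON object that holds its "op" and its "data". send_rows: Moves the arm, as the interface text tells. Its arguments: {"type":"object","properties":{"targets":{"type":"array"},"fingers":{"type":"number"},"newtons":{"type":"number"}},"required":["targets"]}

```bash
ls; mkdir -p pics; cat > h.py <<'E'
import numpy as np, cv2
from rig import ctrl, imaging
def grab(n,save=None):
    f=imaging.grab_frame(n)
    if save: cv2.imwrite('pics/'+save,f['image'][...,::-1])
    return f
def K(f):
    h=f['image'].shape[0]; return h/2/np.tan(np.radians(f['fovy'])/2)
def ray(f,u,v):
    F=K(f); xd=np.array([(u-f['cx'])/F,(v-f['cy'])/F]); x=xd.copy()
    for _ in range(20): x=xd/(1+f['k1']*(x@x))
    V=np.array(f['view']); R=V[:3,:3]; o=-R.T@V[:3,3]
    return o,R.T@np.array([x[0],-x[1],-1])
def onz(f,u,v,z):
    o,d=ray(f,u,v); return o+d*(z-o[2])/d[2]
def proj(f,p):
    V=np.array(f['view']); c=V[:3,:3]@np.array(p,float)+V[:3,3]
    s=np.array([c[0],-c[1]])/-c[2]; s=s*(1+f['k1']*(s@s))
    return s*K(f)+[f['cx'],f['cy']]
E
python3 - <<'E'
from h import *
a=grab('top','top0.png');b=grab('side','side0.png')
for f in (a,b):
    V=np.array(f['view']);print(f['fovy'],f['cx'],f['cy'],f['k1'],(-V[:3,:3].T@V[:3,3]).round(),V.round(3).tolist())
print(ctrl.observe())
E
```

```text
pics
50.95779345967429 252.32100373012253 191.3482597328035 -0.1429818075861146 [438. 118. 940.] [[-0.013, -1.0, -0.015, 137.876], [0.99, -0.015, 0.138, -561.884], [-0.138, -0.013, 0.99, -869.091], [0.0, 0.0, 0.0, 1.0]]
42.546196513416426 252.6159562873339 186.85821862803317 0.01347597317743334 [  60. -657. 1102.] [[0.859, -0.511, -0.003, -384.515], [0.385, 0.643, 0.662, -329.784], [-0.336, -0.57, 0.75, -1180.075], [0.0, 0.0, 0.0, 1.0]]
{'time_s': 0.1, 'qpos': array([ 1.16341118e+00,  3.51212671e-01,  1.65235888e+00,  4.25778188e-06,
        1.13908462e+00, -8.46014241e-02]), 'qd': array([-0.00023363, -0.00284577, -0.00064345, -0.00127491,  0.00084613,
        0.00049585]), 'joint_torque': array([ 1.64352925e-03, -5.06841123e+01, -2.91875768e+01, -2.80671708e-05,
        2.67332965e-03,  8.44894448e-07]), 'eef_pos': array([174.32272739, 521.33279385, 230.79610741]), 'orientation': array([-5.04789709e-01, -3.10050615e+00,  1.61867041e-03]), 'contact_force': array([-1.09548183, -0.40451006, -0.26962184]), 'ft_torque': array([ 0.06861997, -0.00158414, -0.02451163]), 'grip_force': 0.0, 'opening': 1.0007101196263646}
```

View pics/top0.png

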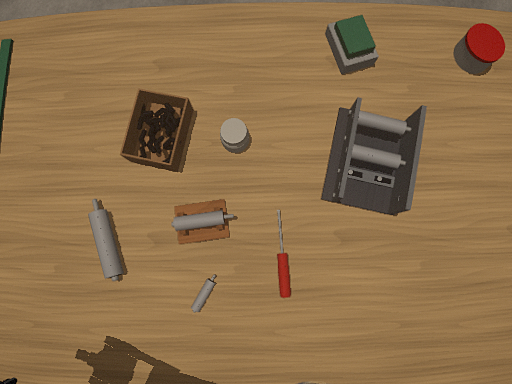

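View pics/side0.png

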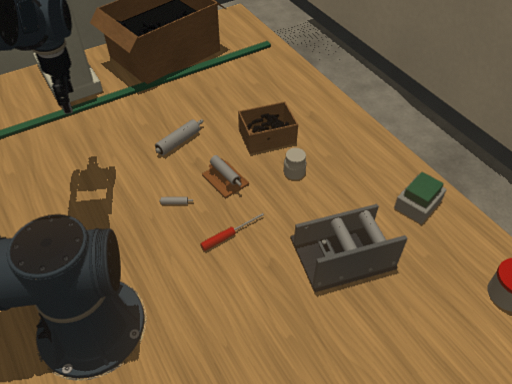

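Candidates for the roller in the top view are large (105,243), in the cradle (200,221) and small (204,294). The one in the cradle is the middle-sized one and it lies in the cradle, so it fits the description. I'll confirm it in an enlarged crop.

```bash
python3 - <<'E'
import cv2,numpy as np
t=cv2.imread('pics/top0.png');s=cv2.imread('pics/side0.png')
c=lambda im,x,y,w,h,W,H: cv2.resize(im[y:y+h,x:x+w],(W,H),interpolation=cv2.INTER_CUBIC)
o=np.vstack([np.hstack([c(t,165,190,80,60,400,300),c(t,315,90,120,135,400,300)[:, :] if 0 else c(t,310,90,133,100+33,400,300)]),
 np.hstack([c(s,195,145,80,60,400,300),c(s,285,195,133,100,400,300)])])
cv2.imwrite('pics/crop1.png',o)
E
```

```text
(no output)
```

View pics/crop1.png

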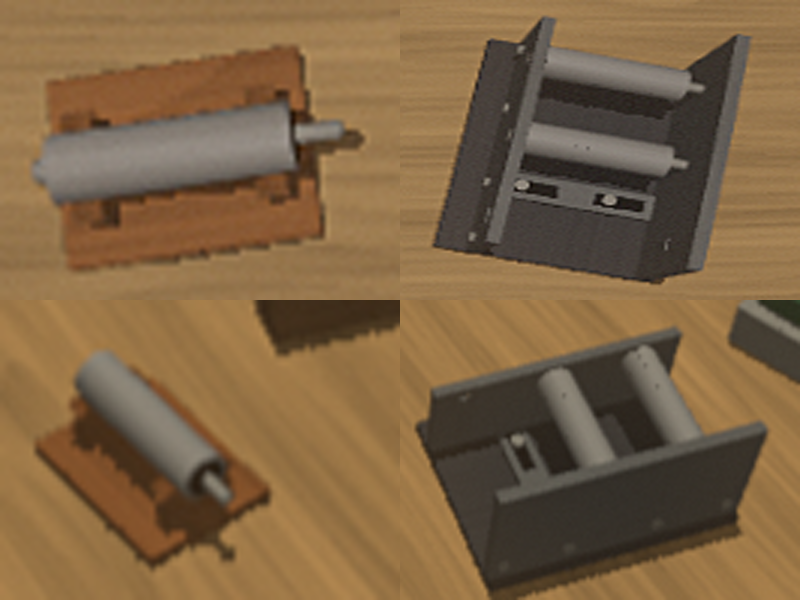

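The crop confirms the cradle roller, with its pin towards world -y. The track's tall plate is on the -y side (right in the top view, near in the side view).

```bash
python3 - <<'E'
from h import *
a=grab('top');b=grab('side')
def tube(f,x0,y0,x1,y1):
    im=f['image'][y0:y1,x0:x1]; hsv=cv2.cvtColor(im,cv2.COLOR_RGB2HSV)
    m=((hsv[...,1]<60)&(hsv[...,2]>70)).astype(np.uint8)
    m=cv2.morphologyEx(m,cv2.MORPH_OPEN,np.ones((7,7)))
    n,l,s,c=cv2.connectedComponentsWithStats(m); k=1+np.argmax(s[1:,4])
    ys,xs=np.nonzero(l==k); r=cv2.minAreaRect(np.c_[xs+x0,ys+y0].astype(np.float32)); 
    bx=cv2.boxPoints(r); e=sorted([(np.linalg.norm(bx[i]-bx[(i+1)%4]),i) for i in range(4)])
    return [ (bx[i]+bx[(i+1)%4])/2 for _,i in e[:2]], r
for f,box in((a,(165,195,240,245)),(b,(205,150,250,192))):
    E,r=tube(f,*box); print(r,[onz(f,*p,45).round(1) for p in E])
lsd=cv2.createLineSegmentDetector()
for n,f,box in(('top',a,(312,85,440,225)),('side',b,(285,190,415,300))):
    x0,y0,x1,y1=box; g=cv2.cvtColor(f['image'],cv2.COLOR_RGB2GRAY)[y0:y1,x0:x1]
    L=lsd.detect(g)[0][:,0]
    for q in L:
        if np.hypot(q[0]-q[2],q[1]-q[3])>22: print(n,(q+[x0,y0,x0,y0]).round(1))
for n,f,box in(('T',a,(312,85,440,225)),('S',b,(285,190,415,300))):
    x0,y0,x1,y1=box; im=cv2.resize(f['image'][y0:y1,x0:x1,::-1],None,fx=5 if n=='T' else 6,fy=4.2 if n=='T' else 5.4,interpolation=cv2.INTER_CUBIC)
    im=cv2.convertScaleAbs(im,alpha=1.6,beta=10)
    cv2.imwrite(f'pics/trk{n}.png',im)
E
```

```text
((198.24998474121094, 220.24998474121094), (13.57645034790039, 49.63890075683594), 81.8698959350586) [array([506.9, 196.5,  45. ]), array([492.4, 307.1,  45. ])]
((223.461669921875, 168.04153442382812), (28.996475219726562, 9.835062026977539), 42.709388732910156) [array([490.6, 307.1,  45. ]), array([506.3, 204. ,  45. ])]
top [395.3 215.9 320.4 199.3]
top [320.1 198.4 338.2 108.2]
top [404.3 119.8 420.7 105. ]
top [357.6 121.9 409.9 133.1]
top [399.7 155.  353.6 144.1]
top [347.6 176.9 391.4 186.9]
top [353.  119.2 338.5 194.5]
top [392.7 175.5 350.4 165.8]
top [351.4 155.6 396.8 166.5]
top [421.4 106.7 405.5 207.1]
top [426.3 106.9 410.5 208.4]
top [404.  122.6 361.2 112.5]
top [395.3 142.3 357.4 132.8]
top [437.6 190.4 415.1 190.8]
side [315.7 296.8 289.4 237.5]
side [356.7 248.2 340.  217.2]
side [398.9 271.3 316.3 294.8]
side [413.7 220.9 393.8 209.5]
side [331.9 221.8 345.4 249.5]
side [359.2 213.8 375.2 242.1]
side [320.3 261.8 350.7 253.3]
side [295.  225.5 376.  204.6]
side [348.9 253.2 404.  236.9]
```

View pics/trkT.png

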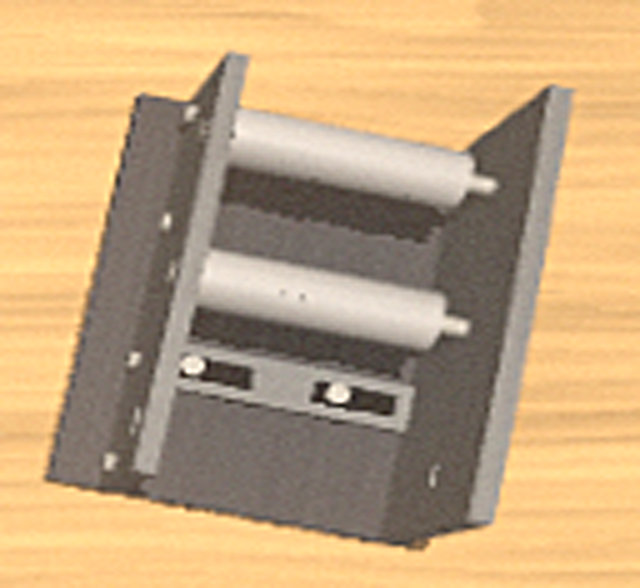

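The crop shows the track: tall plate right, low plate left, empty recess at (398.6,198.1), rollers fitted on the far side.

```bash
cat >> h.py <<'E'
def tri(fa,pa,fb,pb):
    A=[];B=[]
    for f,p in((fa,pa),(fb,pb)):
        o,d=ray(f,*p); d=d/np.linalg.norm(d); M=np.eye(3)-np.outer(d,d); A.append(M);B.append(M@o)
    return np.linalg.solve(A[0]+A[1],B[0]+B[1])
E
python3 - <<'E'
from h import *
a=grab('top');b=grab('side')
P=lambda n,f,z,*pts:print(n,[onz(f,*p,z).round(1)[:2].tolist() for p in pts])
P('tallin T',a,130,(421.4,106.7),(405.5,207.1))
P('tallout T',a,130,(426.3,106.9),(410.5,208.4))
P('tall S out',b,130,(320.3,261.8),(404,236.9),(317.2,260.7),(406.3,237.7))
P('lowin T',a,93,(361.4,98.6),(343.6,197.4))
P('low S',b,93,(295,225.5),(376,204.6))
P('rol80 T',a,75,(353.6,144.1),(399.7,155),(351.4,155.6),(396.8,166.5))
P('rol160 T',a,75,(361.2,112.5),(404,122.6))
P('rol80 S',b,75,(331.9,221.8),(345.4,249.5),(340,217.2),(356.7,248.2))
P('base T',a,12,(320.1,198.4),(338.2,108.2),(320.4,199.3),(395.3,215.9))
P('base S',b,0,(316.3,294.8),(398.9,271.3))
P('recess T',a,75,(398.6,198.1))
E
```

```text
tallin T [[729.7, -237.5], [513.8, -185.1]]
tallout T [[729.4, -248.6], [511.0, -195.6]]
tall S out [[512.6, -197.7], [727.0, -243.4], [508.2, -191.5], [730.1, -248.0]]
lowin T [[761.3, -116.3], [540.4, -64.7]]
low S [[538.7, -58.6], [760.6, -111.1]]
rol80 T [[661.5, -96.7], [635.8, -200.3], [635.3, -90.4], [609.7, -191.7]]
rol160 T [[734.9, -118.6], [711.1, -216.4]]
rol80 S [[636.6, -87.3], [613.2, -174.4], [664.0, -86.0], [639.8, -185.7]]
base T [[548.8, -26.9], [767.7, -79.9], [546.6, -27.5], [504.7, -203.2]]
base S [[507.5, -209.7], [730.3, -263.4]]
recess T [[539.1, -191.2]]
```

```bash
cat >> h.py <<'E'
from scipy.spatial.transform import Rotation as Ro
def rel(goal,heading):
    "tool-axes shift (m) and wz turn (deg) to get the TCP to goal (mm), tool y along heading (deg), pointing down"
    s=ctrl.observe(); R=Ro.from_rotvec(s['orientation']); h=np.radians(heading)
    y=np.array([np.cos(h),np.sin(h),0]); z=np.array([0,0,-1.]); G=Ro.from_matrix(np.c_[np.cross(y,z),y,z])
    print('t',round(s['time_s'],2),'pos',s['eef_pos'].round(1),'F',s['contact_force'].round(1),'M',s['ft_torque'].round(2),'shift',(R.inv().apply(np.array(goal)-s['eef_pos'])/1000).round(4),'turn',(R.inv()*G).as_rotvec(degrees=True).round(2), 'op',round(s['opening'],3),'grip',round(s['grip_force'],1),'q6',s['qpos'][5].round(2))
E
python3 -c "
from h import *
rel((499.6,251.8,120),7.5)"
```

```text
t 0.3 pos [174.4 521.5 231.1] F [ 0.3  0.3 -0.6] M [-0.   -0.01  0.  ] shift [-0.394  -0.1526  0.1111] turn [-2.0e-02  1.0e-02  6.4e+01] op 1.002 grip 0.0 q6 -0.08
```

Call:
{"op": "send_rows", "data": {"targets": [{"x": -0.394,"y": -0.1526,"z": 0.111,"wz": 64},{"x": -0.394,"y": -0.1526,"z": 0.111,"wz": 64},{"x": -0.394,"y": -0.1526,"z": 0.111,"wz": 64},{"x": -0.394,"y": -0.1526,"z": 0.111,"wz": 64},{"x": -0.394,"y": -0.1526,"z": 0.111,"wz": 64},{"x": -0.394,"y": -0.1526,"z": 0.111,"wz": 64},{"x": -0.394,"y": -0.1526,"z": 0.111,"wz": 64},{"x": -0.394,"y": -0.1526,"z": 0.111,"wz": 64},{"x": -0.394,"y": -0.1526,"z": 0.111,"wz": 64},{"x": -0.394,"y": -0.1526,"z": 0.111,"wz": 64},{"x": -0.394,"y": -0.1526,"z": 0.111,"wz": 64},{"x": -0.394,"y": -0.1526,"z": 0.111,"wz": 64},{"x": -0.394,"y": -0.1526,"z": 0.111,"wz": 64},{"x": -0.394,"y": -0.1526,"z": 0.111,"wz": 64},{"x": -0.394,"y": -0.1526,"z": 0.111,"wz": 64},{"x": -0.394,"y": -0.1526,"z": 0.111,"wz": 64},{"x": -0.394,"y": -0.1526,"z": 0.111,"wz": 64}], "fingers": 0.065}}

```text
validation failed for argument at $.ta...
```

```bash
python3 -c "
from h import *
rel((499.6,251.8,26),7.5)
f=grab('side'); im=f['image'][80:230,130:330,::-1]; cv2.imwrite('pics/s2.png',cv2.resize(im,None,fx=4,fy=4,interpolation=2))"
```

```text
t 0.3 pos [174.4 521.5 231.1] F [ 0.3  0.3 -0.6] M [-0.   -0.01  0.  ] shift [-0.394  -0.1525  0.2051] turn [-2.0e-02  1.0e-02  6.4e+01] op 1.002 grip 0.0 q6 -0.08
```

View pics/s2.png

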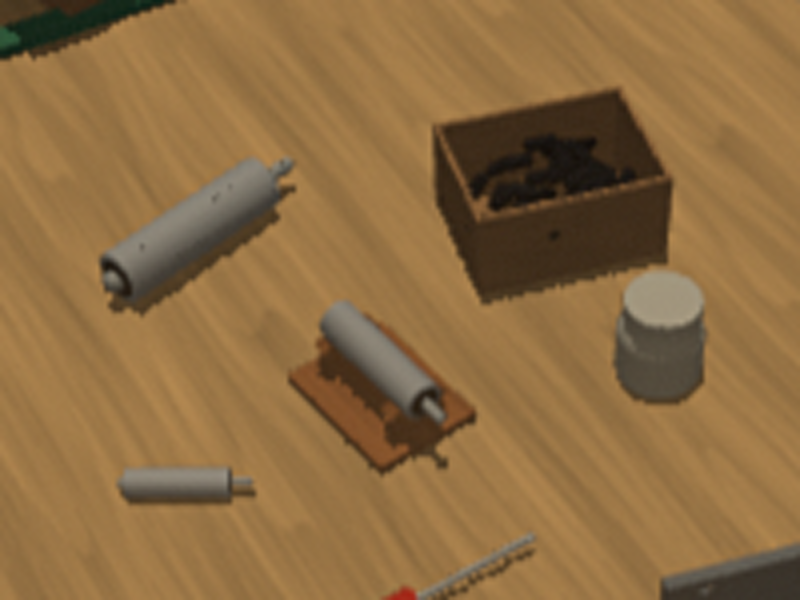

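The picture shows the scene unchanged, because the move was refused. I'll try rows with all six keys and intermediate poses.

Call:
{"op": "send_rows", "data": {"targets": [{"x": -0.028,"y": -0.011,"z": 0.008,"wx": 0,"wy": 0,"wz": 4.5}], "fingers": 0.065}}

```text
time_s: 0.43
eef_pos: [195.9, 504.5, 224.3]
orientation: [-0.62, -3.08, -0.005]
contact_force: [-0.9, 0.7, 0.5]
opening: 0.883
grip_force: 0.0
```

```bash
python3 -c "
from h import *
rel((499.6,251.8,110),7.5)"
```

```text
t 0.43 pos [195.9 504.5 224.3] F [-0.9  0.7  0.5] M [0.06 0.02 0.04] shift [-0.3779 -0.1157  0.1137] turn [ 0.13 -0.13 59.73] op 0.883 grip 0.0 q6 -0.06
```

Call:
{"op": "send_rows", "data": {"targets": [{"x": -0.378,"y": -0.116,"z": 0.114,"wx": 0,"wy": 0,"wz": 59.5},{"x": -0.378,"y": -0.116,"z": 0.114,"wx": 0,"wy": 0,"wz": 59.5},{"x": -0.378,"y": -0.116,"z": 0.114,"wx": 0,"wy": 0,"wz": 59.5},{"x": -0.378,"y": -0.116,"z": 0.114,"wx": 0,"wy": 0,"wz": 59.5},{"x": -0.378,"y": -0.116,"z": 0.114,"wx": 0,"wy": 0,"wz": 59.5},{"x": -0.378,"y": -0.116,"z": 0.114,"wx": 0,"wy": 0,"wz": 59.5},{"x": -0.378,"y": -0.116,"z": 0.114,"wx": 0,"wy": 0,"wz": 59.5},{"x": -0.378,"y": -0.116,"z": 0.114,"wx": 0,"wy": 0,"wz": 59.5},{"x": -0.378,"y": -0.116,"z": 0.114,"wx": 0,"wy": 0,"wz": 59.5},{"x": -0.378,"y": -0.116,"z": 0.114,"wx": 0,"wy": 0,"wz": 59.5},{"x": -0.378,"y": -0.116,"z": 0.114,"wx": 0,"wy": 0,"wz": 59.5},{"x": -0.378,"y": -0.116,"z": 0.114,"wx": 0,"wy": 0,"wz": 59.5},{"x": -0.378,"y": -0.116,"z": 0.114,"wx": 0,"wy": 0,"wz": 59.5},{"x": -0.378,"y": -0.116,"z": 0.114,"wx": 0,"wy": 0,"wz": 59.5}]}}

```text
time_s: 1.6
eef_pos: [499.6, 248.6, 109.7]
orientation: [2.07, 2.363, 0.001]
contact_force: [1.0, 0.1, 0.5]
opening: 0.76
grip_force: 0.0
```

```bash
python3 -c "
from h import *
rel((499.6,251.8,26),7.5)"
```

```text
t 1.6 pos [499.6 248.6 109.7] F [1.  0.1 0.5] M [-0.03 -0.01  0.  ] shift [0.0032 0.0004 0.0837] turn [ 0.02 -0.01  0.07] op 0.76 grip 0.0 q6 0.25
```

Call:
{"op": "send_rows", "data": {"targets": [{"x": 0.003,"y": 0.0004,"z": 0.035,"wx": 0,"wy": 0,"wz": 0},{"x": 0.003,"y": 0.0004,"z": 0.065,"wx": 0,"wy": 0,"wz": 0},{"x": 0.003,"y": 0.0004,"z": 0.08,"wx": 0,"wy": 0,"wz": 0},{"x": 0.003,"y": 0.0004,"z": 0.087,"wx": 0,"wy": 0,"wz": 0},{"x": 0.003,"y": 0.0004,"z": 0.087,"wx": 0,"wy": 0,"wz": 0},{"x": 0.003,"y": 0.0004,"z": 0.087,"wx": 0,"wy": 0,"wz": 0}]}}

```text
time_s: 2.1
eef_pos: [500.3, 251.5, 23.2]
orientation: [2.07, 2.363, 0.001]
contact_force: [0.0, 0.8, -0.4]
opening: 0.756
grip_force: 0.0
```

Call:
{"op": "send_rows", "data": {"targets": [{"x": 0,"y": 0,"z": 0,"wx": 0,"wy": 0,"wz": 0},{"x": 0,"y": 0,"z": 0,"wx": 0,"wy": 0,"wz": 0},{"x": 0,"y": 0,"z": 0,"wx": 0,"wy": 0,"wz": 0},{"x": 0,"y": 0,"z": 0,"wx": 0,"wy": 0,"wz": 0},{"x": 0,"y": 0,"z": 0,"wx": 0,"wy": 0,"wz": 0},{"x": 0,"y": 0,"z": 0,"wx": 0,"wy": 0,"wz": 0},{"x": 0,"y": 0,"z": 0,"wx": 0,"wy": 0,"wz": 0}], "fingers": 0.02, "newtons": 60}}

```text
time_s: 2.68
eef_pos: [499.0, 250.9, 23.5]
orientation: [-2.071, -2.361, 0.003]
contact_force: [-10.8, 0.3, 15.1]
opening: 0.355
grip_force: 58.3
```

```bash
python3 -c "
from h import *
rel((499.6,251.8,26),7.5)"
```

```text
t 2.68 pos [499.  250.9  23.5] F [-10.8   0.3  15.1] M [-0.09  1.73 -0.12] shift [ 0.0008  0.0007 -0.0025] turn [-0.12 -0.   -0.01] op 0.355 grip 58.3 q6 0.25
```

Call:
{"op": "send_rows", "data": {"targets": [{"x": 0,"y": 0,"z": -0.02,"wx": 0,"wy": 0,"wz": 0},{"x": 0,"y": 0,"z": -0.05,"wx": 0,"wy": 0,"wz": 0},{"x": 0,"y": 0,"z": -0.085,"wx": 0,"wy": 0,"wz": 0},{"x": 0,"y": 0,"z": -0.12,"wx": 0,"wy": 0,"wz": 0},{"x": 0,"y": 0,"z": -0.12,"wx": 0,"wy": 0,"wz": 0},{"x": 0,"y": 0,"z": -0.12,"wx": 0,"wy": 0,"wz": 0},{"x": 0,"y": 0,"z": -0.12,"wx": 0,"wy": 0,"wz": 0}]}}

```text
time_s: 3.27
eef_pos: [499.5, 250.6, 141.5]
orientation: [-2.071, -2.362, 0.002]
contact_force: [-0.9, -0.3, -5.2]
opening: 0.35
grip_force: 60.8
```

```bash
python3 -c "
from h import *
rel((559.7,-108.5,135),-13.6)"
```

```text
t 3.27 pos [499.5 250.6 141.5] F [-0.9 -0.3 -5.2] M [0.01 0.02 0.06] shift [-0.3638  0.0128  0.0066] turn [-0.07  0.03 21.1 ] op 0.35 grip 60.8 q6 0.25
```

Call:
{"op": "send_rows", "data": {"targets": [{"x": -0.03,"y": 0.001,"z": 0,"wx": 0,"wy": 0,"wz": 2},{"x": -0.07,"y": 0.002,"z": 0,"wx": 0,"wy": 0,"wz": 4},{"x": -0.11,"y": 0.004,"z": 0,"wx": 0,"wy": 0,"wz": 7},{"x": -0.15,"y": 0.005,"z": 0,"wx": 0,"wy": 0,"wz": 9},{"x": -0.19,"y": 0.006,"z": 0,"wx": 0,"wy": 0,"wz": 12},{"x": -0.23,"y": 0.008,"z": 0,"wx": 0,"wy": 0,"wz": 14},{"x": -0.27,"y": 0.01,"z": 0,"wx": 0,"wy": 0,"wz": 17},{"x": -0.31,"y": 0.011,"z": 0,"wx": 0,"wy": 0,"wz": 19},{"x": -0.34,"y": 0.0125,"z": 0.003,"wx": 0,"wy": 0,"wz": 20.5},{"x": -0.357,"y": 0.013,"z": 0.005,"wx": 0,"wy": 0,"wz": 21.1},{"x": -0.364,"y": 0.013,"z": 0.0065,"wx": 0,"wy": 0,"wz": 21.1},{"x": -0.364,"y": 0.013,"z": 0.0065,"wx": 0,"wy": 0,"wz": 21.1},{"x": -0.364,"y": 0.013,"z": 0.0065,"wx": 0,"wy": 0,"wz": 21.1},{"x": -0.364,"y": 0.013,"z": 0.0065,"wx": 0,"wy": 0,"wz": 21.1}]}}

```text
time_s: 4.43
eef_pos: [560.2, -107.1, 135.2]
orientation: [-2.467, -1.944, 0.001]
contact_force: [1.2, 0.6, -3.9]
opening: 0.358
grip_force: 60.6
```

```bash
python3 -c "
from h import *
rel((559.7,-108.5,135),-13.6)
s=[]
for n,(x0,y0,w,h) in dict(side=(280,160,134,150),top=(312,85,134,150)).items():
    f=grab(n,n+'3.png'); s.append(cv2.convertScaleAbs(cv2.resize(f['image'][y0:y0+h,x0:x0+w,::-1],(400,450),interpolation=2),alpha=1.4,beta=10))
cv2.imwrite('pics/c3.png',np.hstack(s))"
```

```text
t 4.43 pos [ 560.2 -107.1  135.2] F [ 1.2  0.6 -3.9] M [ 0.03 -0.06 -0.  ] shift [-0.0015 -0.0001  0.0002] turn [-0.08 -0.01  0.08] op 0.358 grip 60.6 q6 -0.03
```

View pics/c3.png

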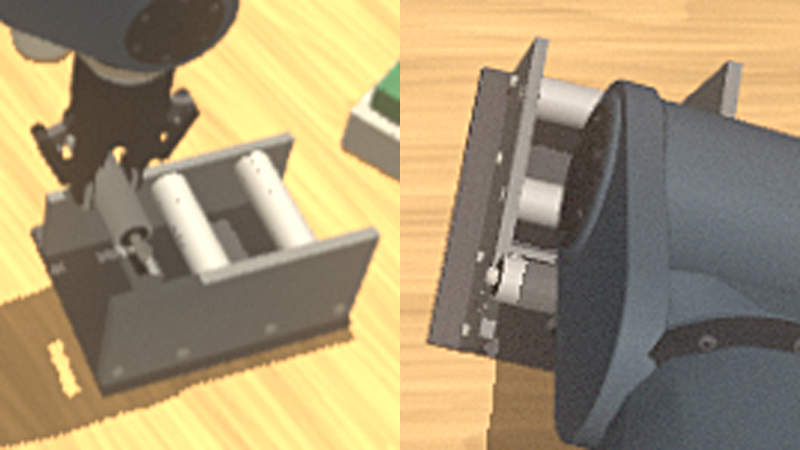

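The picture shows the roller held above the empty place, with the pin tip at side (331.9,250.7) and the stub at top (344.5,177.3).

```bash
python3 - <<'E'
from h import *
p=ctrl.observe()['eef_pos']; a=np.radians(-13.6); ex=np.array([np.cos(a),np.sin(a),0]); ey=np.array([-ex[1],ex[0],0])
b=grab('side');t=grab('top'); ax=p+[0,0,21.5]
for d in(-78,-55): print(d,proj(b,ax+(d+1)*ey).round(1))
print('per mm ey,ex,z',[(proj(b,ax-78*ey+v*10)-proj(b,ax-78*ey)).round(1) for v in(ey,ex,np.array([0,0,1]))])
for d in(55,63): print(d,proj(t,ax+(d+1)*ey).round(1))
print('per 10',[(proj(t,ax+63*ey+v*10)-proj(t,ax+63*ey)).round(1) for v in(ey,ex,np.array([0,0,1]))])
for n,f,(x0,y0,x1,y1) in(('s',b,(305,205,345,262)),('t',t,(335,165,370,190))):
    q=cv2.resize(f['image'][y0:y1,x0:x1,::-1],None,fx=10,fy=10,interpolation=2); q=cv2.convertScaleAbs(q,alpha=1.8,beta=20)
    for k in range(0,q.shape[1],50): cv2.line(q,(k,0),(k,8),(0,0,255),2)
    for k in range(0,q.shape[0],50): cv2.line(q,(0,k),(8,k),(0,0,255),2)
    if n=='s': A=q
    else: B=cv2.copyMakeBorder(q,0,A.shape[0]-q.shape[0],0,0,cv2.BORDER_CONSTANT)
cv2.imwrite('pics/c4.png',np.hstack([A,B]))
E
```

```text
-78 [327.9 244.8]
-55 [324.1 237. ]
per mm ey,ex,z [array([-1.7, -3.4]), array([ 4. , -1.1]), array([ 0.5, -2.5])]
55 [343.6 176.9]
63 [339.7 176. ]
per 10 [array([-4.9, -1.1]), array([ 0.9, -4.8]), array([ 1. , -0.9])]
```

View pics/c4.png

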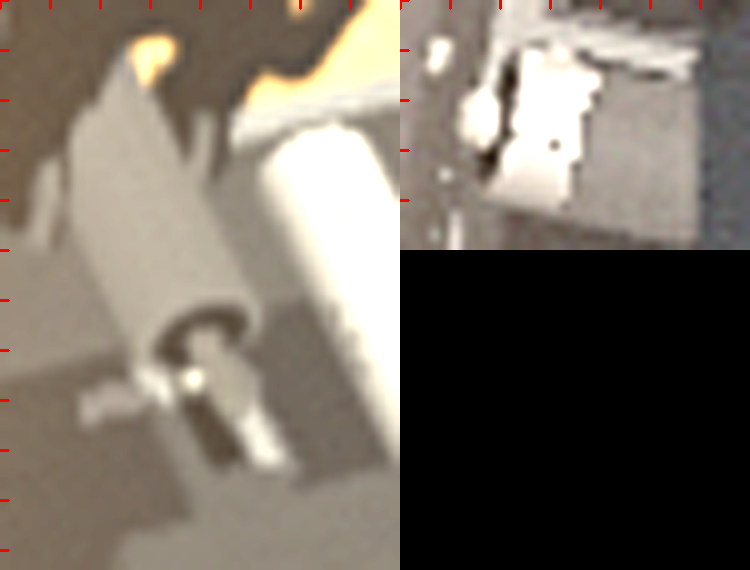

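The view shows the roller level, about 4 mm further towards the tall plate relative to the TCP than assumed. I'll lower it to axis height 115.

Call:
{"op": "send_rows", "data": {"targets": [{"x": 0,"y": 0,"z": 0.015,"wx": 0,"wy": 0,"wz": 0},{"x": 0,"y": 0,"z": 0.03,"wx": 0,"wy": 0,"wz": 0},{"x": 0,"y": 0,"z": 0.041,"wx": 0,"wy": 0,"wz": 0},{"x": 0,"y": 0,"z": 0.041,"wx": 0,"wy": 0,"wz": 0},{"x": 0,"y": 0,"z": 0.041,"wx": 0,"wy": 0,"wz": 0},{"x": 0,"y": 0,"z": 0.041,"wx": 0,"wy": 0,"wz": 0}]}}

```text
time_s: 5.13
eef_pos: [561.0, -108.3, 95.5]
orientation: [2.468, 1.943, 0.001]
contact_force: [-0.7, -0.4, -3.4]
opening: 0.358
grip_force: 60.5
```

Call:
{"op": "send_rows", "data": {"targets": [{"x": -0.001,"y": 0,"z": 0,"wx": 0,"wy": 0,"wz": 0},{"x": -0.002,"y": 0,"z": 0,"wx": 0,"wy": 0,"wz": 0},{"x": -0.003,"y": 0,"z": 0,"wx": 0,"wy": 0,"wz": 0},{"x": -0.004,"y": 0,"z": 0,"wx": 0,"wy": 0,"wz": 0},{"x": -0.004,"y": 0,"z": 0,"wx": 0,"wy": 0,"wz": 0},{"x": -0.004,"y": 0,"z": 0,"wx": 0,"wy": 0,"wz": 0}]}}

```text
time_s: 5.63
eef_pos: [559.6, -112.3, 94.9]
orientation: [2.469, 1.943, 0.0]
contact_force: [-0.3, -0.0, -3.6]
opening: 0.357
grip_force: 60.5
```

```bash
cat >> h.py <<'E'
def fr():
    s=ctrl.observe();a=np.radians(-13.6);M=np.array([[np.cos(a),np.sin(a),0],[-np.sin(a),np.cos(a),0],[0,0,1]])
    print('t',round(s['time_s'],2),'track-axes pos',(M@s['eef_pos']).round(1),'F',(M@s['contact_force']).round(1),'M',(M@s['ft_torque']).round(2))
E
python3 -c "
from h import *
fr()"
```

```text
t 5.63 track-axes pos [570.4  22.4  94.9] F [-0.3 -0.1 -3.6] M [ 0.03 -0.01  0.02]
```

Call:
{"op": "send_rows", "data": {"targets": [{"x": -0.001,"y": 0,"z": 0,"wx": 0,"wy": 0,"wz": 0},{"x": -0.002,"y": 0,"z": 0,"wx": 0,"wy": 0,"wz": 0},{"x": -0.003,"y": 0,"z": 0,"wx": 0,"wy": 0,"wz": 0},{"x": -0.003,"y": 0,"z": 0,"wx": 0,"wy": 0,"wz": 0}]}}

```text
time_s: 5.97
eef_pos: [559.0, -115.1, 94.8]
orientation: [-2.469, -1.943, -0.0]
contact_force: [-0.1, 1.6, -3.8]
opening: 0.354
grip_force: 60.5
```

Call:
{"op": "send_rows", "data": {"targets": [{"x": -0.001,"y": 0,"z": 0,"wx": 0,"wy": 0,"wz": 0},{"x": -0.002,"y": 0,"z": 0,"wx": 0,"wy": 0,"wz": 0},{"x": -0.002,"y": 0,"z": 0,"wx": 0,"wy": 0,"wz": 0}]}}

```text
time_s: 6.22
eef_pos: [558.5, -117.0, 94.8]
orientation: [-2.469, -1.943, -0.0]
contact_force: [1.0, 3.2, -4.6]
opening: 0.356
grip_force: 60.5
```

Call:
{"op": "send_rows", "data": {"targets": [{"x": -0.001,"y": 0,"z": 0,"wx": 0,"wy": 0,"wz": 0},{"x": -0.002,"y": 0,"z": 0,"wx": 0,"wy": 0,"wz": 0},{"x": -0.002,"y": 0,"z": 0,"wx": 0,"wy": 0,"wz": 0}]}}

```text
time_s: 6.47
eef_pos: [558.0, -119.0, 94.8]
orientation: [-2.469, -1.943, -0.0]
contact_force: [1.9, 4.2, -3.4]
opening: 0.356
grip_force: 60.5
```

```bash
python3 -c "
from h import *
fr()"
```

```text
t 6.47 track-axes pos [570.3  15.5  94.8] F [ 0.8  4.6 -3.4] M [0.68 0.01 0.03]
```

Call:
{"op": "send_rows", "data": {"targets": [{"x": -0.001,"y": 0,"z": 0,"wx": 0,"wy": 0,"wz": 0},{"x": -0.002,"y": 0,"z": 0,"wx": 0,"wy": 0,"wz": 0},{"x": -0.003,"y": 0,"z": 0,"wx": 0,"wy": 0,"wz": 0},{"x": -0.004,"y": 0,"z": 0,"wx": 0,"wy": 0,"wz": 0},{"x": -0.005,"y": 0,"z": 0,"wx": 0,"wy": 0,"wz": 0},{"x": -0.006,"y": 0,"z": 0,"wx": 0,"wy": 0,"wz": 0},{"x": -0.007,"y": 0,"z": 0,"wx": 0,"wy": 0,"wz": 0},{"x": -0.008,"y": 0,"z": 0,"wx": 0,"wy": 0,"wz": 0},{"x": -0.009,"y": 0,"z": 0,"wx": 0,"wy": 0,"wz": 0},{"x": -0.01,"y": 0,"z": 0,"wx": 0,"wy": 0,"wz": 0},{"x": -0.011,"y": 0,"z": 0,"wx": 0,"wy": 0,"wz": 0},{"x": -0.011,"y": 0,"z": 0,"wx": 0,"wy": 0,"wz": 0},{"x": -0.011,"y": 0,"z": 0,"wx": 0,"wy": 0,"wz": 0},{"x": -0.011,"y": 0,"z": 0,"wx": 0,"wy": 0,"wz": 0}]}}

```text
time_s: 7.63
eef_pos: [555.6, -129.0, 94.8]
orientation: [-2.468, -1.942, -0.001]
contact_force: [2.8, 9.4, -3.8]
opening: 0.359
grip_force: 60.5
```

```bash
python3 -c "
from h import *
fr()"
```

```text
t 7.63 track-axes pos [570.3   5.2  94.8] F [ 0.5  9.8 -3.8] M [ 1.44 -0.03  0.01]
```

Call:
{"op": "send_rows", "data": {"targets": [{"x": -0.001,"y": 0,"z": 0,"wx": 0,"wy": 0,"wz": 0},{"x": -0.001,"y": 0,"z": 0,"wx": 0,"wy": 0,"wz": 0},{"x": -0.001,"y": 0,"z": 0,"wx": 0,"wy": 0,"wz": 0}]}}

```text
time_s: 7.88
eef_pos: [555.3, -129.9, 94.8]
orientation: [-2.468, -1.942, -0.001]
contact_force: [2.4, 8.7, -3.3]
opening: 0.355
grip_force: 60.5
```

```bash
python3 -c "
from h import *
fr()
for i in range(8): f=grab('side')
fr()"
```

```text
t 7.88 track-axes pos [570.3   4.3  94.8] F [ 0.3  9.  -3.3] M [ 1.51 -0.08  0.06]
t 8.28 track-axes pos [570.3   4.3  94.8] F [-0.1 10.1 -4.1] M [ 1.51 -0.07  0.07]
```

Call:
{"op": "send_rows", "data": {"targets": [{"x": -0.0008,"y": 0,"z": 0,"wx": 0,"wy": 0,"wz": 0},{"x": -0.0016,"y": 0,"z": 0,"wx": 0,"wy": 0,"wz": 0},{"x": -0.0024,"y": 0,"z": 0,"wx": 0,"wy": 0,"wz": 0},{"x": -0.0024,"y": 0,"z": 0,"wx": 0,"wy": 0,"wz": 0},{"x": -0.0024,"y": 0,"z": 0,"wx": 0,"wy": 0,"wz": 0}]}}

```text
time_s: 8.7
eef_pos: [554.8, -132.1, 94.8]
orientation: [-2.468, -1.942, -0.002]
contact_force: [3.1, 10.7, -3.5]
opening: 0.354
grip_force: 60.5
```

```bash
python3 -c "
from h import *
for i in range(6): 
    fr(); f=grab('side')
im=f['image']; cv2.imwrite('pics/c5.png',cv2.convertScaleAbs(cv2.resize(im[190:280,285:405,::-1],None,fx=6.6,fy=6.6,interpolation=2),alpha=1.5,beta=15))"
```

```text
t 8.7 track-axes pos [570.3   2.   94.8] F [ 0.5 11.2 -3.5] M [ 1.69 -0.05 -0.  ]
t 8.75 track-axes pos [570.3   2.   94.8] F [ 0.9 10.9 -3. ] M [ 1.72 -0.12  0.06]
t 8.8 track-axes pos [570.3   2.1  94.8] F [ 0.1 11.6 -4.1] M [ 1.65 -0.1   0.03]
t 8.85 track-axes pos [570.3   2.1  94.8] F [ 0.7 10.9 -3.5] M [ 1.71 -0.05  0.05]
t 8.9 track-axes pos [570.3   2.1  94.8] F [ 0.  11.3 -2.7] M [ 1.67 -0.08  0.06]
t 8.95 track-axes pos [570.3   2.1  94.8] F [-0.1 11.1 -3.7] M [ 1.69 -0.06  0.07]
```

View pics/c5.png

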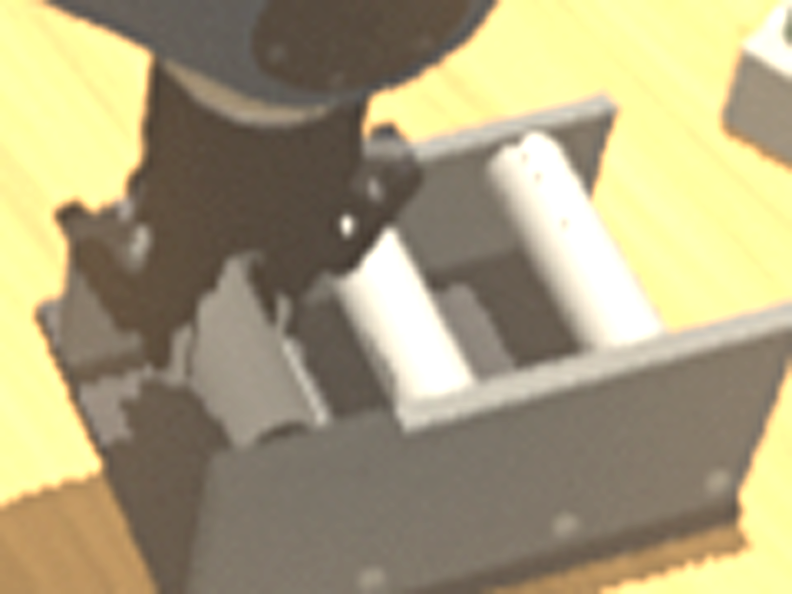

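The picture shows the tube end behind the tall plate's top edge, with the pin pressed in. The force of 11.2 N puts compression at about 17.4 mm.

Call:
{"op": "send_rows", "data": {"targets": [{"x": 0,"y": 0,"z": 0.003,"wx": 0,"wy": 0,"wz": 0},{"x": 0,"y": 0,"z": 0.006,"wx": 0,"wy": 0,"wz": 0},{"x": 0,"y": 0,"z": 0.009,"wx": 0,"wy": 0,"wz": 0},{"x": 0,"y": 0,"z": 0.012,"wx": 0,"wy": 0,"wz": 0},{"x": 0,"y": 0,"z": 0.014,"wx": 0,"wy": 0,"wz": 0},{"x": 0,"y": 0,"z": 0.015,"wx": 0,"wy": 0,"wz": 0},{"x": 0,"y": 0,"z": 0.015,"wx": 0,"wy": 0,"wz": 0}]}}

```text
time_s: 9.58
eef_pos: [555.0, -132.2, 79.9]
orientation: [-2.468, -1.943, -0.002]
contact_force: [3.5, 10.2, 0.3]
opening: 0.355
grip_force: 60.7
```

```bash
python3 -c "
from h import *
fr()"
```

```text
t 9.58 track-axes pos [570.5   2.   79.9] F [ 1.  10.7  0.3] M [ 1.51 -0.03  0.  ]
```

Call:
{"op": "send_rows", "data": {"targets": [{"x": 0,"y": 0,"z": 0.001,"wx": 0,"wy": 0,"wz": 0},{"x": 0,"y": 0,"z": 0.002,"wx": 0,"wy": 0,"wz": 0},{"x": 0,"y": 0,"z": 0.003,"wx": 0,"wy": 0,"wz": 0},{"x": 0,"y": 0,"z": 0.003,"wx": 0,"wy": 0,"wz": 0}]}}

```text
time_s: 9.92
eef_pos: [555.1, -132.2, 77.0]
orientation: [-2.468, -1.943, -0.002]
contact_force: [2.5, 11.1, 0.4]
opening: 0.353
grip_force: 60.7
```

```bash
python3 -c "
from h import *
fr()"
```

```text
t 9.92 track-axes pos [570.6   2.   77. ] F [-0.2 11.3  0.4] M [ 1.52 -0.04  0.01]
```

Call:
{"op": "send_rows", "data": {"targets": [{"x": 0,"y": 0,"z": 0.001,"wx": 0,"wy": 0,"wz": 0},{"x": 0,"y": 0,"z": 0.002,"wx": 0,"wy": 0,"wz": 0},{"x": 0,"y": 0,"z": 0.003,"wx": 0,"wy": 0,"wz": 0},{"x": 0,"y": 0,"z": 0.004,"wx": 0,"wy": 0,"wz": 0},{"x": 0,"y": 0,"z": 0.004,"wx": 0,"wy": 0,"wz": 0}]}}

```text
time_s: 10.33
eef_pos: [555.1, -132.3, 73.1]
orientation: [-2.469, -1.943, -0.002]
contact_force: [2.7, 11.3, -0.8]
opening: 0.357
grip_force: 60.8
```

```bash
python3 -c "
from h import *
fr()"
```

```text
t 10.33 track-axes pos [570.6   2.   73.1] F [ 0.  11.7 -0.8] M [ 1.49 -0.05  0.06]
```

Call:
{"op": "send_rows", "data": {"targets": [{"x": 0,"y": 0,"z": 0.002,"wx": 0,"wy": 0,"wz": 0},{"x": 0,"y": 0,"z": 0.004,"wx": 0,"wy": 0,"wz": 0},{"x": 0,"y": 0,"z": 0.006,"wx": 0,"wy": 0,"wz": 0},{"x": 0,"y": 0,"z": 0.008,"wx": 0,"wy": 0,"wz": 0},{"x": 0,"y": 0,"z": 0.01,"wx": 0,"wy": 0,"wz": 0},{"x": 0,"y": 0,"z": 0.012,"wx": 0,"wy": 0,"wz": 0},{"x": 0,"y": 0,"z": 0.014,"wx": 0,"wy": 0,"wz": 0},{"x": 0,"y": 0,"z": 0.015,"wx": 0,"wy": 0,"wz": 0},{"x": 0,"y": 0,"z": 0.015,"wx": 0,"wy": 0,"wz": 0}]}}

```text
time_s: 11.08
eef_pos: [555.0, -132.3, 57.9]
orientation: [-2.468, -1.943, -0.002]
contact_force: [3.5, 10.0, -1.0]
opening: 0.357
grip_force: 60.8
```

```bash
python3 -c "
from h import *
fr()"
```

```text
t 11.08 track-axes pos [570.6   1.9  57.9] F [ 1.  10.6 -1. ] M [ 1.44 -0.05  0.  ]
```

Call:
{"op": "send_rows", "data": {"targets": [{"x": 0,"y": 0,"z": 0.001,"wx": 0,"wy": 0,"wz": 0},{"x": 0,"y": 0,"z": 0.002,"wx": 0,"wy": 0,"wz": 0},{"x": 0,"y": 0,"z": 0.003,"wx": 0,"wy": 0,"wz": 0},{"x": 0,"y": 0,"z": 0.003,"wx": 0,"wy": 0,"wz": 0}]}}

```text
time_s: 11.42
eef_pos: [554.9, -132.5, 54.8]
orientation: [-2.469, -1.943, -0.001]
contact_force: [1.7, 7.9, -1.9]
opening: 0.356
grip_force: 60.6
```

```bash
python3 -c "
from h import *
fr()"
```

```text
t 11.42 track-axes pos [570.5   1.7  54.8] F [-0.2  8.1 -1.9] M [ 1.2  -0.02  0.05]
```

Call:
{"op": "send_rows", "data": {"targets": [{"x": 0,"y": 0,"z": 0.0006,"wx": 0,"wy": 0,"wz": 0},{"x": 0,"y": 0,"z": 0.0012,"wx": 0,"wy": 0,"wz": 0},{"x": 0,"y": 0,"z": 0.0012,"wx": 0,"wy": 0,"wz": 0}]}}

```text
time_s: 11.67
eef_pos: [555.0, -132.6, 53.8]
orientation: [2.469, 1.943, 0.001]
contact_force: [3.0, 8.5, -0.5]
opening: 0.359
grip_force: 60.6
```

```bash
python3 -c "
from h import *
for i in range(3): fr(); grab('top')"
```

```text
t 11.67 track-axes pos [570.6   1.7  53.8] F [ 0.9  9.  -0.5] M [1.21 0.02 0.03]
t 11.72 track-axes pos [570.6   1.7  53.8] F [-0.4  9.3 -0.8] M [ 1.17 -0.02  0.04]
t 11.77 track-axes pos [570.5   1.7  53.9] F [-0.   8.4 -1.2] M [ 1.2  -0.03  0.05]
```

Call:
{"op": "send_rows", "data": {"targets": [{"x": 0.0006,"y": 0,"z": 0,"wx": 0,"wy": 0,"wz": 0},{"x": 0.0012,"y": 0,"z": 0,"wx": 0,"wy": 0,"wz": 0},{"x": 0.0018,"y": 0,"z": 0,"wx": 0,"wy": 0,"wz": 0},{"x": 0.0024,"y": 0,"z": 0,"wx": 0,"wy": 0,"wz": 0},{"x": 0.003,"y": 0,"z": 0,"wx": 0,"wy": 0,"wz": 0},{"x": 0.003,"y": 0,"z": 0,"wx": 0,"wy": 0,"wz": 0}]}}

```text
time_s: 12.32
eef_pos: [555.6, -129.7, 53.9]
orientation: [2.468, 1.943, 0.001]
contact_force: [1.5, 7.4, -1.8]
opening: 0.354
grip_force: 60.6
```

```bash
python3 -c "
from h import *
for i in range(3): fr(); grab('top')"
```

```text
t 12.32 track-axes pos [570.6   4.6  53.9] F [-0.3  7.5 -1.8] M [ 0.94 -0.01  0.  ]
t 12.37 track-axes pos [570.6   4.5  53.9] F [-0.3  7.4 -1.5] M [ 0.94  0.03 -0.  ]
t 12.42 track-axes pos [570.6   4.5  53.9] F [-0.1  7.9 -1.4] M [ 1.   -0.01 -0.07]
```

Call:
{"op": "send_rows", "data": {"targets": [{"x": 0.0006,"y": 0,"z": 0,"wx": 0,"wy": 0,"wz": 0},{"x": 0.0012,"y": 0,"z": 0,"wx": 0,"wy": 0,"wz": 0},{"x": 0.0018,"y": 0,"z": 0,"wx": 0,"wy": 0,"wz": 0},{"x": 0.0024,"y": 0,"z": 0,"wx": 0,"wy": 0,"wz": 0},{"x": 0.003,"y": 0,"z": 0,"wx": 0,"wy": 0,"wz": 0},{"x": 0.003,"y": 0,"z": 0,"wx": 0,"wy": 0,"wz": 0}]}}

```text
time_s: 12.97
eef_pos: [556.3, -127.0, 53.8]
orientation: [2.468, 1.943, 0.001]
contact_force: [0.1, 5.9, -2.0]
opening: 0.357
grip_force: 60.6
```

```bash
python3 -c "
from h import *
for i in range(3): fr(); grab('top')"
```

```text
t 12.97 track-axes pos [570.5   7.4  53.8] F [-1.2  5.7 -2. ] M [ 0.83 -0.01  0.05]
t 13.02 track-axes pos [570.6   7.4  53.8] F [ 0.9  6.8 -1.7] M [ 0.8   0.02 -0.03]
t 13.07 track-axes pos [570.5   7.4  53.8] F [-0.5  6.3 -1.5] M [ 0.84 -0.    0.02]
```

Call:
{"op": "send_rows", "data": {"targets": [{"x": 0.0005,"y": 0,"z": 0,"wx": 0,"wy": 0,"wz": 0},{"x": 0.001,"y": 0,"z": 0,"wx": 0,"wy": 0,"wz": 0},{"x": 0.0015,"y": 0,"z": 0,"wx": 0,"wy": 0,"wz": 0},{"x": 0.002,"y": 0,"z": 0,"wx": 0,"wy": 0,"wz": 0},{"x": 0.002,"y": 0,"z": 0,"wx": 0,"wy": 0,"wz": 0}]}}

```text
time_s: 13.53
eef_pos: [556.7, -125.2, 53.7]
orientation: [2.468, 1.943, 0.0]
contact_force: [1.6, 3.9, -1.3]
opening: 0.354
grip_force: 60.6
```

```bash
python3 -c "
from h import *
for i in range(3): fr(); grab('top')"
```

```text
t 13.53 track-axes pos [570.5   9.3  53.7] F [ 0.6  4.2 -1.3] M [ 0.65 -0.04  0.02]
t 13.58 track-axes pos [570.5   9.2  53.7] F [-0.1  4.9 -1.9] M [ 0.64 -0.07  0.  ]
t 13.63 track-axes pos [570.5   9.2  53.7] F [ 0.2  5.8 -1.9] M [ 0.68 -0.07  0.04]
```

Call:
{"op": "send_rows", "data": {"targets": [{"x": 0.0005,"y": 0,"z": 0,"wx": 0,"wy": 0,"wz": 0},{"x": 0.001,"y": 0,"z": 0,"wx": 0,"wy": 0,"wz": 0},{"x": 0.0015,"y": 0,"z": 0,"wx": 0,"wy": 0,"wz": 0},{"x": 0.0015,"y": 0,"z": 0,"wx": 0,"wy": 0,"wz": 0}]}}

```text
time_s: 14.02
eef_pos: [556.9, -123.7, 53.6]
orientation: [2.469, 1.943, 0.0]
contact_force: [1.4, 5.1, -2.2]
opening: 0.357
grip_force: 60.6
```

```bash
python3 -c "
from h import *
for i in range(3): fr(); grab('top')"
```

```text
t 14.02 track-axes pos [570.4  10.7  53.6] F [ 0.2  5.3 -2.2] M [ 0.62 -0.13  0.03]
t 14.07 track-axes pos [570.4  10.7  53.6] F [ 0.9  4.7 -2.1] M [ 0.58 -0.11  0.04]
t 14.12 track-axes pos [570.4  10.6  53.6] F [ 0.7  4.  -2. ] M [ 0.61 -0.1   0.06]
```

Call:
{"op": "send_rows", "data": {"targets": [{"x": 0.0003,"y": 0,"z": 0,"wx": 0,"wy": 0,"wz": 0},{"x": 0.0006,"y": 0,"z": 0,"wx": 0,"wy": 0,"wz": 0},{"x": 0.0006,"y": 0,"z": 0,"wx": 0,"wy": 0,"wz": 0}]}}

```text
time_s: 14.42
eef_pos: [557.0, -123.2, 53.6]
orientation: [2.469, 1.943, 0.0]
contact_force: [1.8, 4.4, -2.8]
opening: 0.355
grip_force: 60.6
```

```bash
python3 -c "
from h import *
for i in range(3): fr(); grab('top')"
```

```text
t 14.42 track-axes pos [570.4  11.2  53.6] F [ 0.7  4.7 -2.8] M [ 0.62 -0.1   0.05]
t 14.47 track-axes pos [570.4  11.2  53.6] F [ 1.   3.4 -2.7] M [ 0.54 -0.1   0.03]
t 14.52 track-axes pos [570.3  11.2  53.6] F [ 0.4  3.1 -2.2] M [ 0.58 -0.11  0.02]
```

Call:
{"op": "send_rows", "data": {"targets": [{"x": 0.0003,"y": 0,"z": 0,"wx": 0,"wy": 0,"wz": 0},{"x": 0.0003,"y": 0,"z": 0,"wx": 0,"wy": 0,"wz": 0},{"x": 0.0003,"y": 0,"z": 0,"wx": 0,"wy": 0,"wz": 0}], "newtons": 20}}

```text
time_s: 14.82
eef_pos: [557.1, -123.0, 53.6]
orientation: [2.469, 1.943, -0.0]
contact_force: [1.9, 3.3, -2.7]
opening: 0.356
grip_force: 60.6
```

Call:
{"op": "send_rows", "data": {"targets": [{"x": 0,"y": 0,"z": 0,"wx": 0,"wy": 0,"wz": 0},{"x": 0,"y": 0,"z": 0,"wx": 0,"wy": 0,"wz": 0},{"x": 0,"y": 0,"z": 0,"wx": 0,"wy": 0,"wz": 0},{"x": 0,"y": 0,"z": 0,"wx": 0,"wy": 0,"wz": 0},{"x": 0,"y": 0,"z": 0,"wx": 0,"wy": 0,"wz": 0}], "fingers": 0.05}}

```text
time_s: 15.23
eef_pos: [557.1, -123.0, 53.7]
orientation: [2.469, 1.943, -0.0]
contact_force: [-0.1, 0.3, -0.7]
opening: 0.589
grip_force: 0.0
```

```bash
python3 -c "
from h import *
rel((557,-123,200),-13.6);fr()"
```

```text
t 15.23 pos [ 557.1 -123.    53.7] F [-0.1  0.3 -0.7] M [ 0.01  0.01 -0.03] shift [ 0.000e+00 -1.000e-04 -1.463e-01] turn [0.01 0.01 0.  ] op 0.589 grip 0.0 q6 -0.06
t 15.23 track-axes pos [570.4  11.4  53.7] F [-0.2  0.3 -0.7] M [ 0.01  0.02 -0.03]
```

Call:
{"op": "send_rows", "data": {"targets": [{"x": 0,"y": 0,"z": -0.01,"wx": 0,"wy": 0,"wz": 0},{"x": 0,"y": 0,"z": -0.03,"wx": 0,"wy": 0,"wz": 0},{"x": 0,"y": 0,"z": -0.06,"wx": 0,"wy": 0,"wz": 0},{"x": 0,"y": 0,"z": -0.1,"wx": 0,"wy": 0,"wz": 0},{"x": 0,"y": 0,"z": -0.14,"wx": 0,"wy": 0,"wz": 0},{"x": 0,"y": 0,"z": -0.18,"wx": 0,"wy": 0,"wz": 0},{"x": 0.03,"y": 0,"z": -0.2,"wx": 0,"wy": 0,"wz": 0},{"x": 0.07,"y": 0,"z": -0.2,"wx": 0,"wy": 0,"wz": 0},{"x": 0.11,"y": -0.01,"z": -0.2,"wx": 0,"wy": 0,"wz": 0},{"x": 0.15,"y": -0.02,"z": -0.2,"wx": 0,"wy": 0,"wz": 0},{"x": 0.19,"y": -0.03,"z": -0.2,"wx": 0,"wy": 0,"wz": 0},{"x": 0.23,"y": -0.04,"z": -0.2,"wx": 0,"wy": 0,"wz": 0},{"x": 0.26,"y": -0.05,"z": -0.2,"wx": 0,"wy": 0,"wz": 0},{"x": 0.27,"y": -0.05,"z": -0.2,"wx": 0,"wy": 0,"wz": 0},{"x": 0.27,"y": -0.05,"z": -0.2,"wx": 0,"wy": 0,"wz": 0},{"x": 0.27,"y": -0.05,"z": -0.2,"wx": 0,"wy": 0,"wz": 0}]}}

```text
time_s: 16.57
eef_pos: [571.9, 150.9, 254.0]
orientation: [2.468, 1.944, -0.0]
contact_force: [0.9, -0.2, -1.1]
opening: 0.583
grip_force: 0.0
```

```bash
python3 -c "
from h import *
fr();s=[]
for n,(x0,y0,w,h) in dict(side=(285,190,134,150),top=(312,85,134,150)).items():
    f=grab(n,n+'6.png'); s.append(cv2.convertScaleAbs(cv2.resize(f['image'][y0:y0+h,x0:x0+w,::-1],(400,450),interpolation=2),alpha=1.5,beta=15))
cv2.imwrite('pics/c6.png',np.hstack(s))"
```

```text
t 16.57 track-axes pos [520.4 281.2 254. ] F [ 1.   0.  -1.1] M [0.01 0.02 0.01]
```

View pics/c6.png

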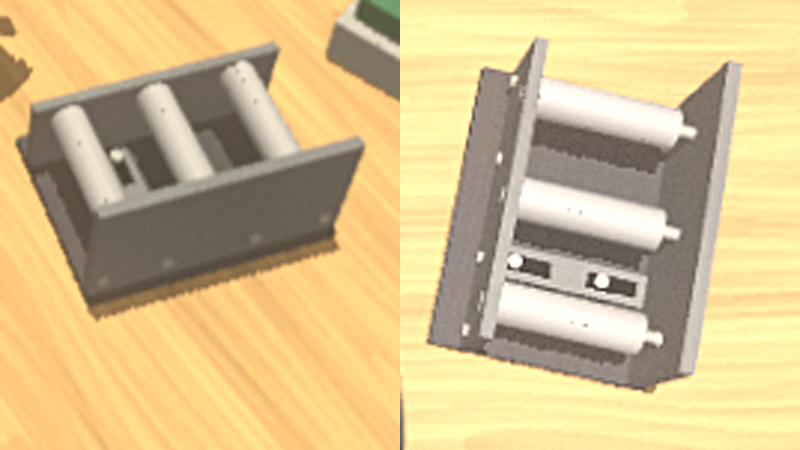

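The roller sits level, its tube end and visible pin length matching the two fitted rollers (top crop ends at 685, 667 and 648). I'll hand it in.

```bash
python3 -c "
from h import *
print(ctrl.close_job())"
```

```text
the job is handed in; nothing more can be done
None
```

The roller is refitted and released in the empty end place, pin in the tall plate's recess and stub home in the low plate as far as the final pictures show. Measured push peaked at about 12 N, the arm kept clear of the jar, screwdriver and parts box, and the job was handed in at about 17 s; no verdict was returned.

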